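# Re-hang the gear cover flap: line up the hinge knuckles and hold for the pin

## Task

The bearing tester's gear cover flap has come off its hinge and is to be hung again. First press the mushroom stop button fully down so that it latches and the drive cannot start; then pick up the flap and bring its knuckle down between the two knuckles on the tester's housing until the holes line up for the hinge pin, with the flap open and level, out in front of the housing. Finish still holding it there in the gripper, carrying its weight so that it does not lean on the hinge, ready for a colleague to slide the pin in, without forcing the hinge and without disturbing the other things on the bench.

Things in the scene. Friction and masses are not known exactly. Their poses are not given: they have to be found in the camera images.
- tester: Bolted-down bearing tester: green gear housing (x -60 to +50, y -50 to +50 mm, flat top 85 mm up, with an 11 mm high rim round the gear well), motor on its +y side (to y = +120), spindle nose and a dial indicator on a 162 mm pillar at its far end (x 65 to 155). Origin: underside, on the 3 mm mat. z up, +x away from the hinge side (at yaw 0 away from the robot).
- hinge (a point): Middle of the fixed hinge axis, at (-70, 0, +93) mm in the tester's frame, 10 mm in front of the housing; axes as the tester's, bore axis y. Two steel knuckles (outside 16 mm, bore 9 mm, 13 mm long) at y = -28.5 to -15.5 and +15.5 to +28.5 mm leave a 31 mm gap for the flap's knuckle. Nothing of the tester lies on the -x side of the knuckles or below the gap.
- flap: Loose steel cover flap, 0.23 to 0.35 kg, lying flat like a tray. Plate 90 (x) by 56 mm (y), 4 thick; 4 mm lips stand up to 14 mm along both long sides (x -45 to +40) and the short side x = -45. Grip across the side lips (56 mm along y). On the +x side a 26 mm wide tongue carries one knuckle (outside 16, 26 long in y, bore 9). Origin: centre of the plate's underside, near the centre of mass; z up.
- flap_bore (a point): Middle of the bore of the flap's knuckle, at (+55, 0, +8) mm in the flap's frame; axes as the flap's, bore axis y. Hung open and level, the flap's x and y axes run along the hinge's x and y and this point lies on the hinge point.
- stop (a joint): Travel of the stop button: about 0 up, 0.006 m fully down. It takes about 5 N to push, has no spring back and stays where it is pushed (latched).
- stop_top (a point): Top centre of the button's mushroom head (40 mm diameter, 27 mm high), about 103 mm above the worktop when up. It stands on a bolted-down stop station, a 78 mm square box 63 mm high; push straight down.
- bearing: Bystander: dull spherical roller bearing lying flat, 80 mm diameter, 23 mm high, 40 mm bore. Origin: centre of underside.
- cap: Bystander: blue plastic bearing cap, flange 76 mm diameter, 20 mm high. Origin: centre of underside.
- shim_large: Bystander: brass shim ring 60 mm outside, 44 mm inside, 4 mm thick. Origin: centre of underside.
- shim_small: Bystander: brass shim ring 44 mm outside, 30 mm inside, 4 mm thick. Origin: centre of underside.
- snap_gauge: Bystander: C-shaped steel snap gauge lying flat, about 95 by 97 mm, 12 mm thick, opening to +x. Origin: middle of the C on its underside.
- micrometer: Bystander: outside micrometer lying flat, about 125 mm long along x, 14 mm thick. Origin: on its underside under the frame.
- hinge_pin: Bystander, left for the colleague: hinge pin, 8 mm diameter rod, about 80 mm long along x with a 36 mm cross bar, lying flat. Origin: mid-length on its underside.

How it is judged:
By the outcome, as a careful person would: the job done as asked, in the order asked, and still so for the second after the job is handed in, while the arm keeps its last pose, push and grip.
It also fails if it takes over 61 s, if anything falls off the work surface, if the arm or the gripper's body presses on something with over 40 N, if the wrist force passes 120 N, or if a joint passes its speed limit or range.

## Robot

A 6-joint arm with a two-finger parallel gripper is mounted at the origin on the work surface. World frame = base frame: x ahead of the robot, y to its left, z up, the work surface at z = 0. Lengths are in mm, angles in degrees, forces in N, time in s.
With the tool pointing down it reaches from about 300 to 775 mm from the base axis. Payload 14.6 kg.
Tool frame: the origin (TCP) lies between the finger pads; the fingertips stand 22 mm ahead of it and the grasp point (between the pads) lies 3 mm ahead of it; z points along the fingers, y is the line along which they close (so a half turn about z gives the same grasp; the last joint's range is limited). The gripper opens to 94 mm and grips with 3 to 60 N. Pads are 16 mm wide; open, the fingers measure 119 mm over their backs; the gripper's body (75 mm by 177 mm) begins 78 mm behind the grasp point.
Start: joints at [-73.488, 17.183, 87.147, -0, 75.671, -3.816], TCP at [191.064, -515.736, 227.446] pointing down, gripper open.
Joint ranges: [-173.82, 173.82], [-45.26, 126.66], [13.44, 144.39], [-59.66, 239.66], [0, 175.72], [-146.38, 146.38]. Speed limits (degrees/s): [127.2, 127.2, 147.25, 180, 180, 180].

## Interface

Orientations are given as [roll, pitch, yaw] about the fixed x, y, z axes, in that order (R = Rz(yaw) Ry(pitch) Rx(roll)).
In Python, from plant import manip gives the robot as it stands.
- The arm moves only by the tool jog_arm, never from a script. Its argument "deltas" is a list of rows, each an object with "slide": the shift along the world's x, y, z in m, a list of three; "dr": the turn, a rotation vector about the world's x, y, z in degrees, a list of three; "hand": the opening, from -1 (shut) to 1 (fully open). A call has 1 to 10 rows; each row shifts and turns the commanded pose from where the row before left it; what a row does not reach is not made up. A row lasts 1/10 s, in which the tool goes at most 50 mm and 8.59 degrees, less where a joint would pass 70% of its speed; a pose out of reach is approached as far as the arm can. A call is refused whole if a number of a shift passes 0.05 or a number of a turn 8.59, either way. A call with a gripper value outside its range is refused whole. The fingers move at their own pace and stop on an object; the grip force is fixed at half the most. Time passes only in rows, so rows that do not move let the fingers close. It gives the time, the measured TCP pose, the force, the opening and the grip force at its end, in the units of the state.
- manip.state(): the state, without advancing time (a new reading comes with each control period).
- manip.read_camera(name): name is "side" or "top"; returns a dict with "color" (400x640x3 uint8, red, green, blue), "z_map" (400x640 float32, mm along the optical axis (not along the pixel's ray), 0 where there is no reading), "camera_matrix" (3x3 intrinsics, pixels), "dist_coeffs" ([k1, k2, p1, p2, k3] as OpenCV has them; the pictures are not rectified), "cam_to_world" (4x4, takes a point from camera to world coordinates). Camera axes: x right, y down, z forward; pixel columns grow to the right and rows downward; lengths in mm; the calibration is good to about 2 mm. A picture is of the moment at which its call begins.
- manip.job_done(): hands the job in; it is judged then, once.
The state is a dict: "clock": time; "q": joint angles; "dq": joint speeds; "tau": joint torques, N m; "ee_pos": TCP position; "tcp_rot": TCP orientation; "contact_force": force on the tool from outside, world axes, zero at the start; "wrist_torque": the same for the moment, N m; "gripper_width": finger opening in mm; "grasp_force": force on a finger pad.
Only numpy, scipy, OpenCV 4.12 (cv2) and the standard library are available. Lean on these libraries where they do the work, as an engineer would, in place of code of your own. Each camera call takes 0.05 s, during which the arm holds its last target. There are 200 camera calls.

## Working session

There is one attempt and no reset: what is moved stays moved. The work goes in short steps, Python scripts to look and compute and a tool call to move; the robot and the scene stay as the last step left them, time stands still between calls to the robot, and variables do not carry over. Pictures are saved under pics/ and viewed, at most 10 in all, crops included, and the job is handed in when it is done.

Besides the shell and the picture viewer there is one more tool, called after "Request:" as a command line: name --argument value ..., lists and objects as JSON in quotes. jog_arm: Moves the arm, as the interface text tells. Its arguments: {"type":"object","properties":{"deltas":{"type":"array"}},"required":["deltas"]}

```bash
mkdir -p pics; cat > h.py <<'E'
import numpy as np, cv2, pickle
from plant import manip
def snap(tag):
    out={}
    for n in ("top","side"):
        c=manip.read_camera(n); out[n]=c
        cv2.imwrite(f"pics/{tag}_{n}.png",c["color"][:,:,::-1])
    pickle.dump(out,open(f"{tag}.pkl","wb")); return out
def world(c):
    K=np.array(c["camera_matrix"]);D=np.array(c["dist_coeffs"]);T=np.array(c["cam_to_world"])
    v,u=np.mgrid[0:400,0:640]
    n=cv2.undistortPoints(np.stack([u,v],-1).reshape(-1,1,2).astype(float),K,D).reshape(400,640,2)
    z=c["z_map"]
    P=np.dstack([n[...,0]*z,n[...,1]*z,z])@T[:3,:3].T+T[:3,3]
    P[z<=0]=np.nan
    return P
def ray(c,px,h):
    K=np.array(c["camera_matrix"]);D=np.array(c["dist_coeffs"]);T=np.array(c["cam_to_world"])
    px=np.array(px,float).reshape(-1,1,2)
    n=cv2.undistortPoints(px,K,D).reshape(-1,2)
    d=np.c_[n,np.ones(len(n))]@T[:3,:3].T
    return T[:3,3]+d*((h-T[2,3])/d[:,2])[:,None]
E
python3 - <<'E'
from h import *
o=snap("a")
for n in o: print(n,np.round(o[n]["cam_to_world"],3).tolist(),np.round(o[n]["camera_matrix"],1).tolist())
s=manip.state();print({k:s[k] for k in ("clock","ee_pos","tcp_rot","contact_force","gripper_width")})
E
```

```text
top [[-0.009, -0.995, 0.097, 402.187], [-1.0, 0.008, -0.003, 14.122], [0.003, -0.097, -0.995, 1355.838], [0.0, 0.0, 0.0, 1.0]] [[465.5, 0.0, 312.6], [0.0, 465.5, 200.8], [0.0, 0.0, 1.0]]
side [[-0.983, -0.086, 0.16, 313.819], [-0.182, 0.494, -0.85, 1107.618], [-0.006, -0.865, -0.502, 734.145], [0.0, 0.0, 0.0, 1.0]] [[437.9, 0.0, 316.0], [0.0, 437.9, 195.6], [0.0, 0.0, 1.0]]
{'clock': 0.1, 'ee_pos': array([ 191.00529304, -515.55785842,  226.96611806]), 'tcp_rot': array([-1.79942304e+02, -2.77104189e-03,  2.03286932e+01]), 'contact_force': array([ 0.66408923, -0.16858894,  0.14373991]), 'gripper_width': 94.01033698931697}
```

View pics/a_top.png

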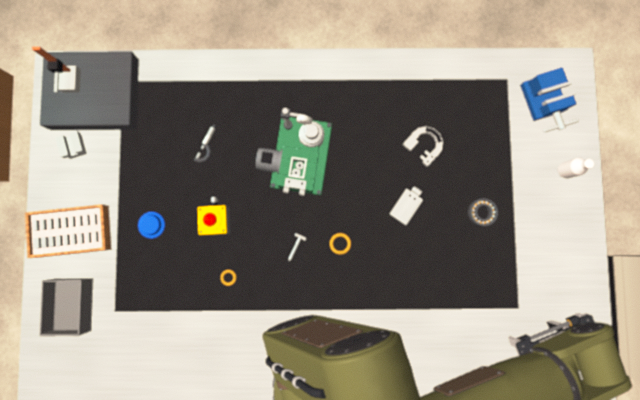

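View pics/a_side.png

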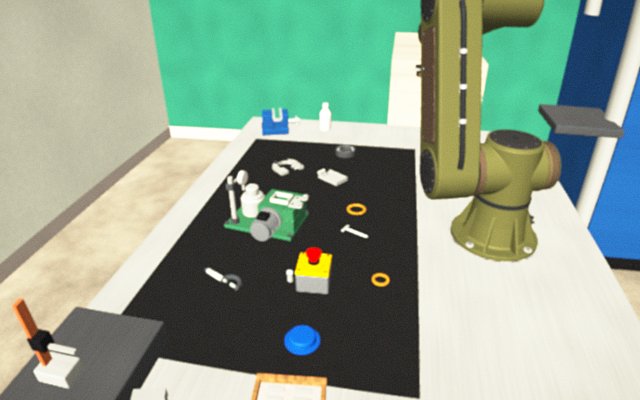

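The top view shows the tester at about (300,155) with its hinge at (295,190), the stop button at (210,219), and the flap at (407,205) with its knuckle towards (412,190). The side view agrees, with the button at (314,255) and the flap at (332,177).

```bash
python3 - <<'E'
from h import *
o=pickle.load(open("a.pkl","rb"))
c=o["top"];P=world(c);im=c["color"].astype(int);R,G,B=im[...,0],im[...,1],im[...,2]
def box(u0,v0,u1,v1):
    m=np.zeros((400,640),bool);m[v0:v1,u0:u1]=1;return m
red=(R>170)&(G<70)&(B<70)&box(195,205,230,235)
v,u=np.nonzero(red);print("red",u.mean(),v.mean(),len(u),ray(c,[u.mean(),v.mean()],103)[0],np.nanmedian(P[red],0))
cs=o["side"];Ps=world(cs);i2=cs["color"].astype(int);rs=(i2[...,0]>150)&(i2[...,1]<60)&(i2[...,2]<60);rs[:240]=0;rs[270:]=0;rs[:,:300]=0;rs[:,330:]=0
print("side red",np.nanmedian(Ps[rs],0),np.nanmax(Ps[rs][:,2]),len(Ps[rs]))
fl=(im.min(2)>100)&box(380,180,430,230)
v,u=np.nonzero(fl);print("flap n",len(u),"z",np.nanpercentile(P[fl][:,2],[5,25,50,75,95]))
w=ray(c,np.c_[u,v],12);cnt=w[:,:2].astype(np.float32)
print("rect",cv2.minAreaRect(cnt),cnt.mean(0))
gr=(G>R+25)&(G>B+15)&box(260,100,340,200)
v,u=np.nonzero(gr);print("green n",len(u));zz=P[gr][:,2]
print(np.histogram(zz,bins=[-20,0,10,20,40,60,80,85,90,95,100,110,130]))
top=gr&(abs(P[...,2]-88)<8);print("toprect",cv2.minAreaRect(ray(c,np.c_[np.nonzero(top)[::-1]],88)[:,:2].astype(np.float32)))
print("motor etc");
for nm,b in (("t",(250,95,345,205)),("f",(380,180,435,232))):
    u0,v0,u1,v1=b
    a=cv2.resize(c["color"][v0:v1,u0:u1],None,fx=5,fy=5,interpolation=cv2.INTER_CUBIC)
    cv2.imwrite(f"pics/a_{nm}.png",a[:,:,::-1])
a=cv2.imread("pics/a_t.png");b=cv2.imread("pics/a_f.png")
h=np.zeros((550,475+275,3),np.uint8);h[:a.shape[0],:475]=a;h[:b.shape[0],475:475+b.shape[1]]=b;cv2.imwrite("pics/a_crop.png",h)
print("mat z",np.nanmedian(P[260:300,250:270,2]),np.nanmedian(P[260:300,400:450,2]))
E
```

```text
red 209.45794392523365 219.07476635514018 107 [476.65568851 288.24873078 103.        ] [477.04685397 289.53148231 100.12262596]
side red [474.37817878 299.57542129  98.71823505] 103.88501171544578 178
flap n 747 z [ 0.66256577  4.01760495  6.72937505 10.34381472 17.93508378]
rect ((521.44482421875, -265.8848876953125), (61.47468185424805, 111.77540588378906), 55.22099685668945) [ 518.0994  -263.10983]
green n 2397
(array([  24,  149, 1093,   46,  118,   32,  214,  613,   93,    2,    1,
          1]), array([-20,   0,  10,  20,  40,  60,  80,  85,  90,  95, 100, 110, 130]))
toprect ((617.0162963867188, 51.24369430541992), (99.90660858154297, 110.54981994628906), 80.84468078613281)
motor etc
mat z 1.9766634986882536 1.5403040647834132
```

View pics/a_crop.png

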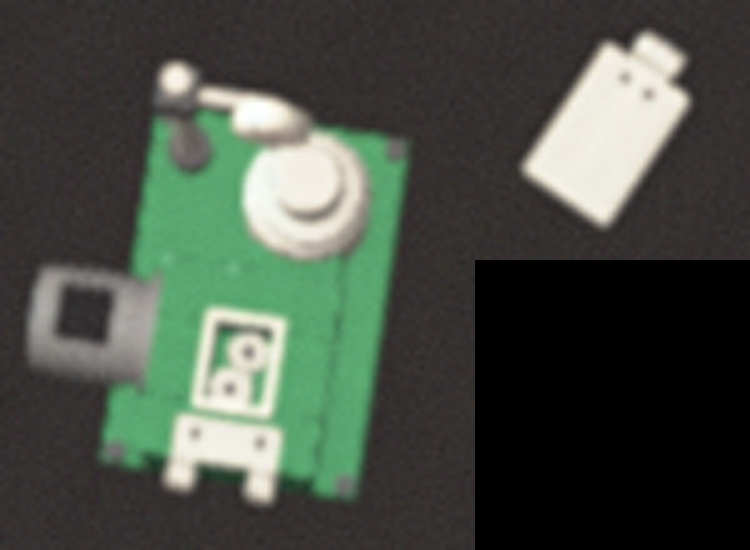

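The crop shows the tester's fixed knuckles at about (180,475) and (260,488) in crop pixels, and the yaw is about -9°. The flap's knuckle is at its upper right end, and its yaw is about -35°. I'll move over the stop button with the fingers closed.

Request:
jog_arm --deltas '[{"slide": [0.0168,0.0473,0],"dr": [0,0,0],"hand": -1},{"slide": [0.0168,0.0473,0],"dr": [0,0,0],"hand": -1},{"slide": [0.0168,0.0473,0],"dr": [0,0,0],"hand": -1},{"slide": [0.0168,0.0473,0],"dr": [0,0,0],"hand": -1},{"slide": [0.0168,0.0473,0],"dr": [0,0,0],"hand": -1},{"slide": [0.0168,0.0473,0],"dr": [0,0,0],"hand": -1},{"slide": [0.0168,0.0473,0],"dr": [0,0,0],"hand": -1},{"slide": [0.0168,0.0473,0],"dr": [0,0,0],"hand": -1},{"slide": [0.0168,0.0473,0],"dr": [0,0,0],"hand": -1},{"slide": [0.0168,0.0473,0],"dr": [0,0,0],"hand": -1}]'

```text
clock: 1.1
ee_pos: [358.5, -42.5, 227.6]
tcp_rot: [180.0, -0.0, 20.3]
contact_force: [0.9, -1.4, -0.0]
gripper_width: 17.4
grasp_force: 0.0
```

```bash
python3 - <<'E'
from h import *
o=pickle.load(open("a.pkl","rb"));c=o["top"];P=world(c);im=c["color"];g=im.min(2)
np.set_printoptions(linewidth=250)
print("cols 280-310"); print(g[182:198,280:310]); 
print(np.round(P[182:198,280:310,2]).astype(int))
# flap edges via subpixel threshold on upsampled image
up=cv2.resize(g[180:235,375:440],None,fx=8,fy=8,interpolation=cv2.INTER_CUBIC)
m=(up>125).astype(np.uint8);k=cv2.getStructuringElement(cv2.MORPH_ELLIPSE,(125,125))
body=cv2.morphologyEx(cv2.morphologyEx(m,cv2.MORPH_CLOSE,np.ones((15,15))),cv2.MORPH_OPEN,k)
def w(mm,h):
    v,u=np.nonzero(mm); return ray(c,np.c_[(u+.5)/8-.5+375,(v+.5)/8-.5+180],h)[:,:2].astype(np.float32)
print("body",cv2.minAreaRect(w(body,16)),"all",cv2.minAreaRect(w(m,16)))
E
```

```text
cols 280-310
[[ 90  86  86  97 156 211 229 221 183 179 214 227 230 228 229 228 229 228 230 228 221 191 184 210 228 210 159 100  92  88]
 [ 90  89  85 101 163 216 233 225 217 216 226 229 228 230 229 228 229 229 226 229 208 167 160 204 223 208 158 100  88  90]
 [ 87  86  87 112 169 217 229 231 229 227 229 230 232 231 231 230 231 230 229 228 217 179 177 211 225 200 148 101  86  89]
 [ 66  71  77 117 178 214 227 229 227 227 227 230 232 231 229 231 229 229 230 231 224 213 215 225 226 194 139  98  89  90]
 [ 48  52  61 116 174 207 215 223 220 206 205 213 223 222 225 227 228 228 231 228 229 226 228 230 225 182 128  92  86  89]
 [ 32  37  55 118 174 203 206 203 188 158 145 154 165 170 177 191 200 207 211 219 225 229 230 230 223 173 115  86  88  91]
 [ 38  40  69 135 193 217 212 202 167 112  82  84  98  97 112 128 136 145 154 176 206 223 226 225 210 161 108  82  86  89]
 [ 43  44  86 151 204 225 224 208 163  99  52  41  48  51  57  67  72  76  89 137 186 208 210 203 181 135  84  68  76  83]
 [ 46  50  92 151 196 213 218 205 157  94  50  35  41  36  38  35  38  39  67 130 192 213 210 195 161 1
[... 10650 characters left out ...]
                 -1
                     2                    2                    2                   -1                    3                    6                    3                    1                    5                    4                    1
                    -1                    3                    0                    3                    2                    0                    4                    3]]
body ((517.4835815429688, -262.107177734375), (60.068092346191406, 100.99651336669922), 55.21517562866211) all ((521.2684326171875, -264.78021240234375), (60.374786376953125, 110.74453735351562), 55.180755615234375)<stdin>:5: RuntimeWarning: invalid value encountered in cast
```

```bash
python3 - <<'E'
from h import *
o=pickle.load(open("a.pkl","rb"));c=o["top"]
w=ray(c,[[285.65,192.0],[301.6,194.65]],96);print(w)
d=w[0]-w[1];L=np.hypot(*d[:2]);y=np.degrees(np.arctan2(-d[0],d[1]));y_=np.radians(-9.16)
print("sep",L,"yaw",y,"hinge",w.mean(0)[:2]+8.06*np.array([np.cos(y_),np.sin(y_)]))
E
```

```text
[[549.15988292  83.13493269  96.        ]
 [541.5328645   39.73523193  96.        ]]
sep 44.064786803768655 yaw -9.967321712851646 hinge [553.30358971  60.15199481]
```

Request:
jog_arm --deltas '[{"slide": [0.0168,0.0473,0],"dr": [0,0,0],"hand": -1},{"slide": [0.0168,0.0473,0],"dr": [0,0,0],"hand": -1},{"slide": [0.0168,0.0473,0],"dr": [0,0,0],"hand": -1},{"slide": [0.0168,0.0473,0],"dr": [0,0,0],"hand": -1},{"slide": [0.0168,0.0473,0],"dr": [0,0,0],"hand": -1},{"slide": [0.0168,0.0473,0],"dr": [0,0,0],"hand": -1},{"slide": [0.0168,0.0473,0],"dr": [0,0,0],"hand": -1},{"slide": [0,0,-0.04],"dr": [0,0,0],"hand": -1},{"slide": [0,0,-0.035],"dr": [0,0,0],"hand": -1},{"slide": [0,0,0],"dr": [0,0,0],"hand": -1}]'

```text
clock: 2.1
ee_pos: [473.5, 284.5, 147.9]
tcp_rot: [179.9, 0.5, 20.4]
contact_force: [-0.5, -0.5, 0.6]
gripper_width: 0.6
grasp_force: 0.0
```

Request:
jog_arm --deltas '[{"slide": [0.003,0.004,-0.005],"dr": [0,0,0],"hand": -1},{"slide": [0,0,-0.006],"dr": [0,0,0],"hand": -1},{"slide": [0,0,-0.006],"dr": [0,0,0],"hand": -1},{"slide": [0,0,-0.004],"dr": [0,0,0],"hand": -1},{"slide": [0,0,-0.003],"dr": [0,0,0],"hand": -1},{"slide": [0,0,-0.002],"dr": [0,0,0],"hand": -1},{"slide": [0,0,0],"dr": [0,0,0],"hand": -1}]'

```text
clock: 2.8
ee_pos: [478.5, 289.2, 126.3]
tcp_rot: [180.0, 0.0, 20.3]
contact_force: [1.4, 0.8, -0.0]
gripper_width: 0.4
grasp_force: 0.0
```

Request:
jog_arm --deltas '[{"slide": [0,0,-0.002],"dr": [0,0,0],"hand": -1},{"slide": [0,0,-0.002],"dr": [0,0,0],"hand": -1},{"slide": [0,0,-0.0015],"dr": [0,0,0],"hand": -1},{"slide": [0,0,-0.0015],"dr": [0,0,0],"hand": -1},{"slide": [0,0,-0.001],"dr": [0,0,0],"hand": -1},{"slide": [0,0,0],"dr": [0,0,0],"hand": -1}]'

```text
clock: 3.4
ee_pos: [478.8, 289.3, 118.9]
tcp_rot: [-180.0, -0.0, 20.3]
contact_force: [-0.6, -1.2, 7.6]
gripper_width: 0.5
grasp_force: 3.9
```

Request:
jog_arm --deltas '[{"slide": [0,0,-0.001],"dr": [0,0,0],"hand": -1},{"slide": [0,0,-0.001],"dr": [0,0,0],"hand": -1},{"slide": [0,0,0],"dr": [0,0,0],"hand": -1}]'

```text
clock: 3.7
ee_pos: [479.0, 289.4, 118.5]
tcp_rot: [-180.0, -0.1, 20.3]
contact_force: [-7.5, -4.9, 25.8]
gripper_width: 0.4
grasp_force: 12.4
```

Request:
jog_arm --deltas '[{"slide": [0,0,0.03],"dr": [0,0,0],"hand": -1},{"slide": [0,0,0.04],"dr": [0,0,0],"hand": -1},{"slide": [0,-0.02,0.032],"dr": [0,0,0],"hand": -1},{"slide": [0.003,-0.04,0],"dr": [0,0,-5],"hand": 1},{"slide": [0.003,-0.04,0],"dr": [0,0,-5],"hand": 1},{"slide": [0.003,-0.04,0],"dr": [0,0,-5],"hand": 1},{"slide": [0.003,-0.04,0],"dr": [0,0,-5],"hand": 1},{"slide": [0.003,-0.04,0],"dr": [0,0,-5],"hand": 1},{"slide": [0.003,-0.04,0],"dr": [0,0,-5],"hand": 1},{"slide": [0.003,-0.04,0],"dr": [0,0,-5],"hand": 1}]'

```text
clock: 4.7
ee_pos: [499.3, -12.4, 218.1]
tcp_rot: [180.0, 0.0, -14.9]
contact_force: [0.4, -0.2, 0.3]
gripper_width: 52.8
grasp_force: 0.0
```

Request:
jog_arm --deltas '[{"slide": [0.003,-0.04,0],"dr": [0,0,-5],"hand": 1},{"slide": [0.003,-0.04,0],"dr": [0,0,-5],"hand": 1},{"slide": [0.003,-0.04,0],"dr": [0,0,-5],"hand": 1},{"slide": [0.003,-0.04,0],"dr": [0,0,-5],"hand": 1},{"slide": [0.003,-0.04,0],"dr": [0,0,0],"hand": 1},{"slide": [0,-0.04,0],"dr": [0,0,0],"hand": 1},{"slide": [0,0,0],"dr": [0,0,0],"hand": 1}]'

```text
clock: 5.4
ee_pos: [513.8, -254.5, 217.4]
tcp_rot: [180.0, 0.1, -34.9]
contact_force: [0.3, 0.4, -0.8]
gripper_width: 93.9
grasp_force: 0.0
```

```bash
python3 - <<'E'
from h import *
o=snap("b")
c=o["side"]
for n,(u0,v0,u1,v1) in {"top":(370,160,450,240)}.items(): pass
P=world(c);i2=c["color"].astype(int);rs=(i2[...,0]>150)&(i2[...,1]<60)&(i2[...,2]<60)&(np.arange(400)[:,None]>240)&(np.arange(400)[:,None]<270)
v,u=np.nonzero(rs);a=pickle.load(open("a.pkl","rb"))["side"]["color"].astype(int)
ra=(a[...,0]>150)&(a[...,1]<60)&(a[...,2]<60)&(np.arange(400)[:,None]>240)&(np.arange(400)[:,None]<270)
print("red side rows before/after",np.nonzero(ra)[0].min(),np.nonzero(ra)[0].mean(),v.min(),v.mean(),np.nanmax(P[rs][:,2]))
t=cv2.imread("pics/b_top.png")[130:260,340:470];s=cv2.imread("pics/b_side.png")[120:230,270:400]
cv2.imwrite("pics/b_crop.png",np.hstack([cv2.resize(t,(390,390)),cv2.resize(s,(390,330)) if 0 else cv2.copyMakeBorder(cv2.resize(s,(390,330)),0,60,0,0,0)]))
s=manip.state();print(s["clock"],s["ee_pos"],s["tcp_rot"],s["gripper_width"])
E
```

```text
red side rows before/after 247 253.7808988764045 249 255.0448717948718 99.00275328971611
5.5 [ 514.21075344 -251.01931617  217.67501897] [-1.79997129e+02  7.80035403e-02 -3.47501670e+01] 93.90465340668199
```

View pics/b_crop.png

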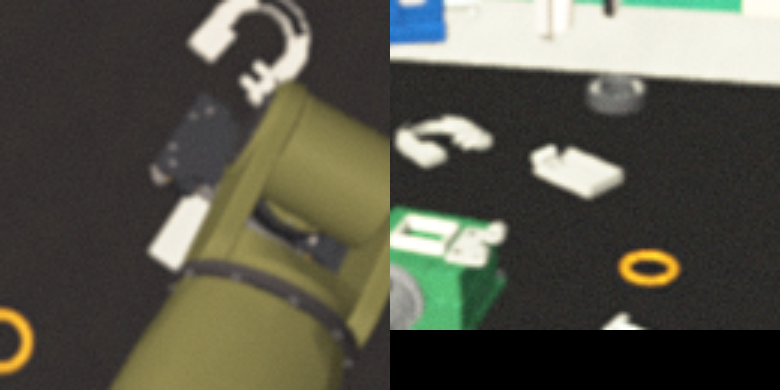

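The button is down: the top of its head went from about 104 to 99 mm. The view shows the gripper over the flap, the flap's white end at crop (180,235), and nothing within finger reach. Next I'll descend onto the flap.

Request:
jog_arm --deltas '[{"slide": [0,-0.009,-0.03],"dr": [0,0,0],"hand": 1},{"slide": [0,0,-0.045],"dr": [0,0,0],"hand": 1},{"slide": [0,0,-0.045],"dr": [0,0,0],"hand": 1},{"slide": [0,0,-0.035],"dr": [0,0,0],"hand": 1},{"slide": [0,0,-0.02],"dr": [0,0,0],"hand": 1},{"slide": [0,0,-0.01],"dr": [0,0,0],"hand": 1},{"slide": [0,0,0],"dr": [0,0,0],"hand": 1},{"slide": [0,0,0],"dr": [0,0,0],"hand": 1}]'

```text
clock: 6.3
ee_pos: [515.2, -259.6, 34.6]
tcp_rot: [-180.0, -0.1, -34.6]
contact_force: [0.3, 0.3, 0.6]
gripper_width: 93.7
grasp_force: 0.0
```

Request:
jog_arm --deltas '[{"slide": [0,0,-0.004],"dr": [0,0,0],"hand": 1},{"slide": [0,0,-0.003],"dr": [0,0,0],"hand": 1},{"slide": [0,0,0],"dr": [0,0,0],"hand": 1},{"slide": [0,0,0],"dr": [0,0,0],"hand": 1}]'

```text
clock: 6.7
ee_pos: [514.6, -259.8, 26.6]
tcp_rot: [-180.0, -0.0, -34.7]
contact_force: [0.3, 0.1, -1.1]
gripper_width: 93.9
grasp_force: 0.0
```

Request:
jog_arm --deltas '[{"slide": [0,0,0],"dr": [0,0,0],"hand": 0},{"slide": [0,0,0],"dr": [0,0,0],"hand": -0.2},{"slide": [0,0,0],"dr": [0,0,0],"hand": -1},{"slide": [0,0,0],"dr": [0,0,0],"hand": -1},{"slide": [0,0,0],"dr": [0,0,0],"hand": -1},{"slide": [0,0,0],"dr": [0,0,0],"hand": -1},{"slide": [0,0,0],"dr": [0,0,0],"hand": -1},{"slide": [0,0,0],"dr": [0,0,0],"hand": -1}]'

```text
clock: 7.5
ee_pos: [514.5, -259.8, 26.4]
tcp_rot: [180.0, 0.0, -34.7]
contact_force: [-0.4, -0.2, -0.2]
gripper_width: 55.5
grasp_force: 30.0
```

```bash
python3 -c "
from h import *
s=manip.state();print(s)"
```

```text
{'clock': 7.5, 'q': array([-3.04298689e+01,  3.41551301e+01,  9.20233164e+01, -6.38267364e-03,
        5.38249508e+01,  9.42452982e+01]), 'dq': array([-0.0159823 , -0.0177003 ,  0.07954011,  0.06568376,  0.03353545,
        0.02777745]), 'tau': array([ 5.52430395e-01, -6.20132160e+01, -2.81861025e+01,  2.31108740e-01,
       -1.23382537e-01,  2.67727963e-03]), 'ee_pos': array([ 514.50666249, -259.79874921,   26.42526453]), 'tcp_rot': array([ 1.79994611e+02,  3.00671866e-03, -3.46713997e+01]), 'contact_force': array([-0.43381373, -0.20853023, -0.18145487]), 'wrist_torque': array([-0.05146843,  0.12814009,  0.02292642]), 'grasp_force': 29.9977820366621, 'gripper_width': 55.542677038129845}
```

Request:
jog_arm --deltas '[{"slide": [0,0,0.01],"dr": [0,0,0],"hand": -1},{"slide": [0,0,0.02],"dr": [0,0,0],"hand": -1},{"slide": [0,0,0.03],"dr": [0,0,0],"hand": -1},{"slide": [0,0,0.04],"dr": [0,0,0],"hand": -1},{"slide": [0,0,0.03],"dr": [0,0,0],"hand": -1},{"slide": [0,0,0.015],"dr": [0,0,0],"hand": -1},{"slide": [0,0,0.005],"dr": [0,0,0],"hand": -1},{"slide": [0,0,0],"dr": [0,0,0],"hand": -1},{"slide": [0,0,0],"dr": [0,0,0],"hand": -1}]'

```text
clock: 8.4
ee_pos: [514.2, -259.5, 175.4]
tcp_rot: [180.0, 0.1, -34.7]
contact_force: [-0.3, 0.1, -4.1]
gripper_width: 55.7
grasp_force: 30.0
```

```bash
python3 - <<'E'
from h import *
for i in range(3):
    o=snap("c");s=manip.state();print(s["ee_pos"],s["contact_force"],s["wrist_torque"],s["gripper_width"],s["grasp_force"])
t=cv2.imread("pics/c_top.png")[140:260,340:470];s=cv2.imread("pics/c_side.png")[100:230,280:410]
cv2.imwrite("pics/c_crop.png",np.hstack([cv2.resize(t[:,:120],(390,390)),cv2.resize(s,(390,390),interpolation=cv2.INTER_CUBIC)]))
E
```

```text
[ 514.16715361 -259.50323659  175.2254707 ] [-0.64289875 -0.08980047 -2.12755676] [ 0.08460943  0.02137109 -0.01250535] 55.503498510375074 29.997914358973503
[ 514.33672252 -259.61182656  175.5995214 ] [ 0.03884562 -0.29236137 -2.8965285 ] [ 0.11114183  0.06057173 -0.02651222] 55.6489403076228 29.997882172465324
[ 514.44885563 -259.68834735  175.94235975] [ 0.30540581 -0.04746459 -2.82393217] [0.03438721 0.00065456 0.02603941] 55.73150098550003 29.997888654470444
```

View pics/c_crop.png

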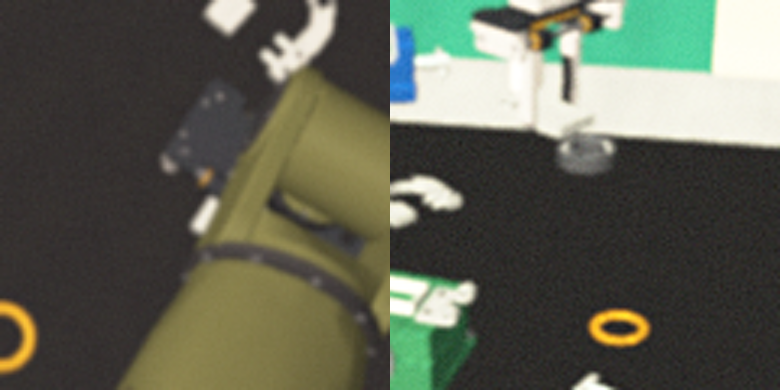

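The flap is lifted, with about 2.8 N of weight on the wrist. In the side crop the gripper is at (560,60) and the flap blends into the white table edge. Next I'll carry it to a standoff above and in front of the hinge.

Request:
jog_arm --deltas '[{"slide": [-0.0016,0.02,0],"dr": [0,0,2.5],"hand": -1},{"slide": [-0.0016,0.035,0],"dr": [0,0,2.5],"hand": -1},{"slide": [-0.0016,0.04,0],"dr": [0,0,2.5],"hand": -1},{"slide": [-0.0016,0.04,0],"dr": [0,0,2.5],"hand": -1},{"slide": [-0.0016,0.04,0],"dr": [0,0,2.5],"hand": -1},{"slide": [-0.0016,0.04,0],"dr": [0,0,2.5],"hand": -1},{"slide": [-0.0016,0.04,0],"dr": [0,0,2.5],"hand": -1},{"slide": [-0.0016,0.035,0],"dr": [0,0,2.5],"hand": -1},{"slide": [-0.0016,0.025,0],"dr": [0,0,2.5],"hand": -1},{"slide": [-0.001,0.014,0],"dr": [0,0,2.9],"hand": -1}]'

```text
clock: 9.7
ee_pos: [498.9, 70.9, 176.4]
tcp_rot: [-180.0, 0.0, -9.0]
contact_force: [-0.4, 0.1, -3.3]
gripper_width: 55.9
grasp_force: 30.0
```

Request:
jog_arm --deltas '[{"slide": [0,0,-0.01],"dr": [0,0,0],"hand": -1},{"slide": [0,0,-0.008],"dr": [0,0,0],"hand": -1},{"slide": [0,0,0],"dr": [0,0,0],"hand": -1},{"slide": [0,0,0],"dr": [0,0,0],"hand": -1}]'

```text
clock: 10.1
ee_pos: [499.2, 68.3, 158.1]
tcp_rot: [180.0, 0.0, -9.4]
contact_force: [-0.9, -0.2, -2.1]
gripper_width: 55.6
grasp_force: 30.0
```

```bash
python3 - <<'E'
from h import *
for i in range(2):
    o=snap("d");s=manip.state();print(s["clock"],s["ee_pos"],s["tcp_rot"],s["contact_force"],s["gripper_width"])
t=cv2.imread("pics/d_top.png")[140:240,250:350];s=cv2.imread("pics/d_side.png")[150:250,230:330]
cv2.imwrite("pics/d_crop.png",np.hstack([cv2.resize(x,(400,400),interpolation=cv2.INTER_CUBIC) for x in (t,s)]))
E
```

```text
10.2 [499.37510207  68.63010377 158.61352081] [-1.79996378e+02 -1.69110120e-02 -9.34030187e+00] [ 0.1641456  -0.6783567  -3.33772137] 55.733701448425954
10.3 [499.33268369  68.87784895 158.72334352] [-1.79995627e+02 -2.87592086e-02 -9.30899144e+00] [ 0.32861861 -0.71169823 -3.24412271] 55.86414466148163
```

View pics/d_crop.png

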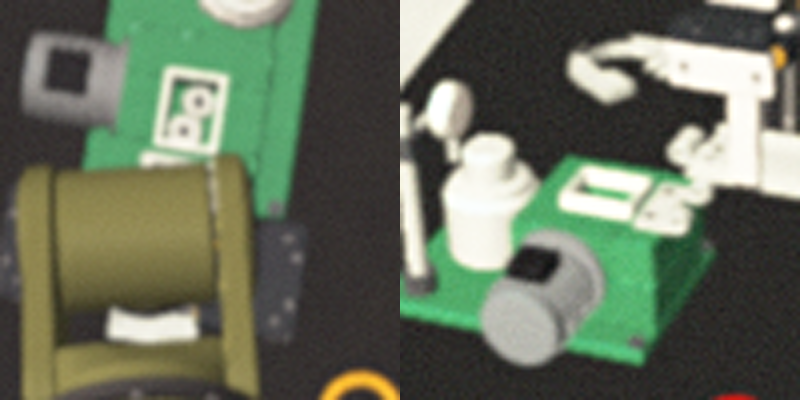

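The top crop shows the flap's rear end at (150,322), with the arm hiding the knuckles. The side crop shows the flap's knuckle at (690,145), just above the fixed pair at (700,180) and (665,215). I'll measure the flap's rear edge in the same camera frame as the hinge.

```bash
cat > m.py <<'E'
from h import *
def rear(c,zb):
    g=c["color"].min(2).astype(float); pts=[]
    for u in range(281,296):
        col=g[212:240,u]; i=np.argmax(col[::-1]>128); i=len(col)-1-i   # last bright row
        pts.append((u,212+i+(col[i]-128)/(col[i]-col[i+1])))
    pts=np.array(pts); return pts,ray(c,pts,zb)
if __name__=="__main__":
    np.set_printoptions(linewidth=200,suppress=True,precision=1)
    E=[];
    for k in range(4):
        c=manip.read_camera("top");pts,w=rear(c,135.);E.append(w)
    print(pts.T)
    print(c["color"].min(2)[212:230,274:304])
    w=np.mean(E,0);p=np.polyfit(w[:,1],w[:,0],1);yaw=-np.degrees(np.arctan(p[0]))
    s=manip.state();print("x at y=70",np.polyval(p,70),yaw,np.c_[w[:,:2]].T);print(s["ee_pos"],s["tcp_rot"])
E
python3 m.py
```

```text
[[281.  282.  283.  284.  285.  286.  287.  288.  289.  290.  291.  292.  293.  294.  295. ]
 [224.9 225.1 225.3 225.5 225.5 225.5 225.5 225.4 225.3 225.2 225.1 225.  224.9 224.8 224.9]]
[[ 57  57  55  59  56  58  56  56  56  56  53  55  55  54  50  50  54  55  51  52  55  50  51  51  49  49  51  47  46  53]
 [ 55  56  54  53  54  52  56  54  49  51  51  49  53  55  48  48  51  51  43  50  49  45  48  47  46  44  44  44  44  49]
 [ 51  50  48  47  45  45  52  49  47  51  46  45  44  42  43  43  47  45  48  42  46  42  35  40  42  46  40  47  45  47]
 [ 46  48  41  39  44  38  38  44  40  46  42  43  47  46  45  43  41  40  38  36  37  39  44  50  46  46  44  50  50  56]
 [ 47  41  38  53  55  50  38  38  38  38  44  47  49  46  50  45  37  35  44  44  54  67  77  79  69  60  59  62  61  65]
 [ 36  37  56  82 106  94  76  58  54  48  49  48  44  43  43  45  49  56  71  77  89 101 109 108  89  75  67  65  63  66]
 [ 40  42  71 129 166 160 143 131 110  97  82  78  78  77  79  88 108 122 139 143 148 147 147 135 104  77  73  67  66  68]
 [ 43  50  85 152 194 202 197 195 176 166 154 149 14
[... 878 characters left out ...]
  80  75  72  73  69  75  72  64  61  61  59  57  61]
 [ 70  70  68  60  62  57  62  61  64  57  62  57  62  64  61  62  60  56  61  56  55  60  57  64  59  59  58  59  65  58]
 [ 76  69  68  69  66  64  62  61  62  57  59  59  61  57  61  57  55  61  58  55  56  61  62  59  57  58  55  63  57  55]
 [ 71  71  69  74  68  67  66  63  66  64  71  64  66  65  65  65  60  60  62  59  63  57  54  58  56  59  60  58  56  57]]
x at y=70 457.02227326585285 1.011483678433391 [[457.9 457.3 456.8 456.4 456.2 456.1 456.1 456.2 456.6 456.8 457.1 457.4 457.7 457.8 457.6]
 [ 93.5  90.8  88.2  85.6  83.   80.4  77.7  75.1  72.5  69.9  67.2  64.6  62.   59.4  56.8]]
[499.2  69.2 158.6] [-180.    -0.    -9.3]
```

```bash
python3 - <<'E'
from h import *
t=cv2.imread("pics/d_top.png")[180:260,250:330];s=cv2.imread("pics/d_side.png")[150:215,280:360]
a=cv2.resize(s,(800,650),interpolation=cv2.INTER_CUBIC)[100:650]
a=cv2.resize(s,None,fx=8,fy=8,interpolation=cv2.INTER_CUBIC)
cv2.imwrite("pics/d2.png",a)
o=pickle.load(open("d.pkl","rb"));c=o["top"];P=world(c)
np.set_printoptions(linewidth=220,suppress=True)
print(np.round(P[214:228:2,274:304:2,2]))
E
```

```text
[[424. 424. 421. 423. 421. 423. 423. 421. 421. 419. 421. 418. 420. 417. 414.]
 [418. 418. 415. 415. 413. 411. 408. 402. 367. 348. 330. 255. 267. 274. 275.]
 [  2.   0. 145. 142. 334. 330. 332. 333. 332. 327. 248. 249. 253. 256. 257.]
 [  5.   0. 148. 141. 140. 138. 137. 138. 133. 139. 139. 140. 254. 257. 259.]
 [  1.  -2. 147. 139. 134. 136. 134. 140. 138. 136. 140. 135. 148.   5.   5.]
 [  4.   2.  -1.   6. 146. 152. 151. 146. 148. 138. 473. 469. 471. 470. 471.]
 [476. 475. 477. 476. 477. 476. 479. 478. 477. 478. 476. 477. 475. 476. 477.]]
```

View pics/d2.png

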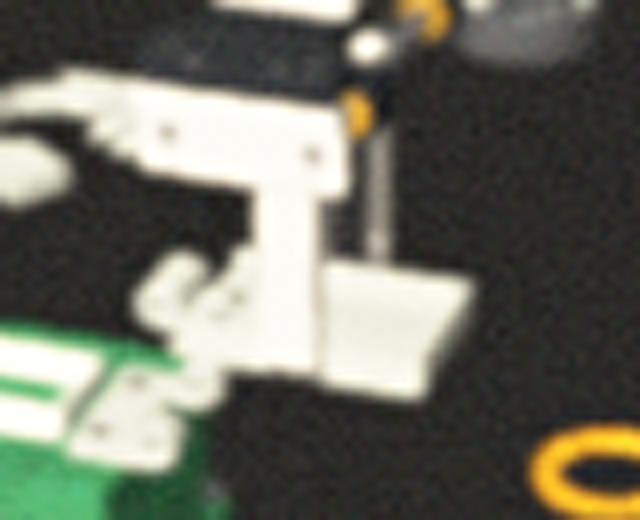

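The side crop shows the flap level in the grip, with its knuckle at (170,285) directly behind and above the fixed knuckle at (200,385). The depth map confirms that the white patch in the top view is the flap at z≈137. Vision puts the bore within about 0.5 mm of the hinge in x and y, so I'll lower it.

Request:
jog_arm --deltas '[{"slide": [-0.0003,0,-0.01],"dr": [0,0,0],"hand": -1},{"slide": [0,0,-0.01],"dr": [0,0,0],"hand": -1},{"slide": [0,0,-0.006],"dr": [0,0,0],"hand": -1},{"slide": [0,0,-0.003],"dr": [0,0,0],"hand": -1},{"slide": [0,0,-0.003],"dr": [0,0,0],"hand": -1},{"slide": [0,0,-0.003],"dr": [0,0,0],"hand": -1},{"slide": [0,0,0],"dr": [0,0,0],"hand": -1}]'

```text
clock: 11.2
ee_pos: [498.8, 69.2, 123.2]
tcp_rot: [180.0, 0.0, -9.3]
contact_force: [-0.5, -1.0, -2.9]
gripper_width: 55.7
grasp_force: 30.0
```

```bash
cat > st.py <<'E'
from h import *
S=[]
for i in range(4):
    manip.read_camera("side");s=manip.state();S.append(np.r_[s["ee_pos"],s["tcp_rot"]%360,s["contact_force"],s["wrist_torque"],s["clock"]])
print(np.round(np.mean(S,0),2),np.round(np.std(S,0)[:3],2))
E
python3 st.py
```

```text
[ 4.9894e+02  6.9250e+01  1.2359e+02  1.8000e+02  3.5998e+02  3.5073e+02
  1.4000e-01 -1.8000e-01 -3.0500e+00  1.0000e-02  4.0000e-02 -3.0000e-02
  1.1320e+01] [0.03 0.   0.09]
```

Request:
jog_arm --deltas '[{"slide": [0,0,-0.003],"dr": [0,0,0],"hand": -1},{"slide": [0,0,-0.003],"dr": [0,0,0],"hand": -1},{"slide": [0,0,-0.002],"dr": [0,0,0],"hand": -1},{"slide": [0,0,-0.002],"dr": [0,0,0],"hand": -1},{"slide": [0,0,-0.002],"dr": [0,0,0],"hand": -1},{"slide": [0,0,0],"dr": [0,0,0],"hand": -1},{"slide": [0,0,0],"dr": [0,0,0],"hand": -1}]'

```text
clock: 12.1
ee_pos: [498.9, 69.2, 111.4]
tcp_rot: [-180.0, -0.0, -9.3]
contact_force: [-0.5, -0.4, -2.1]
gripper_width: 56.1
grasp_force: 30.0
```

```bash
python3 st.py; python3 - <<'E'
from h import *
o=snap("e");I=[manip.read_camera("side")["color"].astype(float) for _ in range(6)]
s=np.mean(I,0)[165:205,280:330,::-1]
cv2.imwrite("pics/e2.png",cv2.resize(s,None,fx=14,fy=14,interpolation=cv2.INTER_CUBIC).clip(0,255)); np.save("e_side.npy",np.mean(I,0))
E
```

```text
[ 4.9890e+02  6.9240e+01  1.1153e+02  1.8000e+02  3.5999e+02  3.5073e+02
  2.2000e-01 -4.8000e-01 -2.9200e+00  7.0000e-02  3.0000e-02 -2.0000e-02
  1.2230e+01] [0.   0.01 0.02][ WARN:0@6.085] global loadsave.cpp:1063 imwrite_ Unsupported depth image for selected encoder is fallbacked to CV_8U.
```

View pics/e2.png

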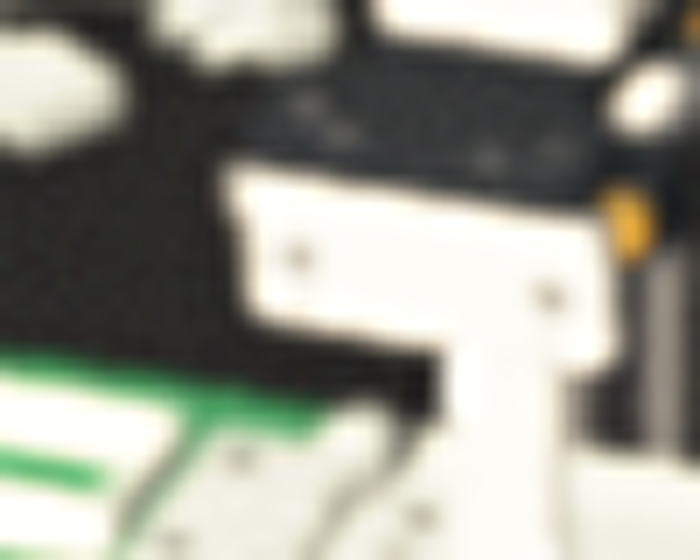

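```bash
python3 - <<'E'
from h import *
np.set_printoptions(linewidth=230,suppress=True,precision=2)
I=[];
for _ in range(8): c=manip.read_camera("top");I.append(c["color"].min(2).astype(float))
g=np.mean(I,0);P=world(c)
print(g[214:230,272:302].astype(int));print(np.round(P[216:230,272:302:2,2]))
pts=[]
for u in range(277,287):
    col=g[212:240,u];hi=col.max();th=(hi+50)/2;i=np.nonzero(col>th)[0].max();pts.append((u,212+i+(col[i]-th)/(col[i]-col[i+1])))
w=ray(c,pts,88);print(np.array(pts).T);print(w[:,:2].T)
# side: full fixed-knuckle and flap rear profile
a=pickle.load(open("a.pkl","rb"))["side"]["color"].min(2);e=np.load("e_side.npy").min(2)
print("a");print(a[190:206,295:320]);print("e");print(e[194:212,300:350:1].astype(int))
E
```

```text
[[ 57  57  56  55  56  54  56  55  55  54  55  55  52  53  53  53  52  51  52  52  52  49  50  50  49  49  49  48  48  48]
 [ 54  54  51  52  52  50  52  51  50  50  51  50  50  49  48  48  47  48  46  46  47  46  45  45  45  44  45  44  44  44]
 [ 49  49  47  47  48  46  45  45  44  44  43  45  43  44  44  44  45  43  42  42  42  41  39  42  42  45  43  43  42  45]
 [ 44  44  44  42  42  42  46  52  50  41  38  39  39  40  41  50  57  50  41  37  37  38  39  51  62  69  65  54  52  54]
 [ 41  41  41  40  38  43  73 103  94  70  51  46  42  42  45  62  73  61  45  43  52  59  66  80  93 100  90  73  63  63]
 [ 44  41  43  43  40  53 112 161 158 132 109  92  77  65  65  71  78  75  75  88 113 128 134 134 132 129 110  86  72  67]
 [ 47  46  46  44  43  65 135 193 202 191 178 163 143 133 128 126 129 134 141 158 182 198 201 195 184 168 135  93  74  68]
 [ 48  47  45  44  45  79 149 205 219 221 217 208 197 190 186 182 185 186 189 193 205 214 214 211 201 187 146  98  73  71]
 [ 49  48  48  46  50  89 153 196 204 210 210 202 193 190 180 175 175 175 173 167 167 168 165 160 159 150 119  85  6
[... 1395 characters left out ...]
31. 431. 432. 430.]
 [  2.   4. 430. 433. 430. 433. 433. 435. 439. 437. 433. 436. 434. 433. 431.]
 [429. 430. 435. 440. 437. 441. 441. 442. 444. 444. 443. 439. 438. 435. 435.]
 [436. 439. 439. 443. 446. 445. 449. 449. 450. 447. 447. 444. 442. 440. 438.]
 [440. 443. 445. 447. 449. 451. 454. 451. 454. 451. 452. 445. 446. 444. 441.]
 [444. 444. 448. 450. 448. 455. 453. 450. 453. 452. 452. 449. 450. 445. 442.]
 [445. 448. 450. 453. 455. 456. 459. 453. 453. 456. 453. 454. 449. 448. 444.]
 [448. 446. 451. 452. 469. 464. 467. 466. 467. 468. 466. 461. 461. 450. 447.]]Traceback (most recent call last):
  File "<stdin>", line 9, in <module>
IndexError: index 28 is out of bounds for axis 0 with size 28
```

```bash
python3 - <<'E'
from h import *
c=pickle.load(open("d.pkl","rb"))["side"];T=np.linalg.inv(np.array(c["cam_to_world"]))
y=np.radians(-9.3);ex=np.array([np.cos(y),np.sin(y),0]);ey=np.array([-np.sin(y),np.cos(y),0]);ez=np.array([0,0,1.])
def circ(ctr,off,r=8):
    t=np.linspace(0,2*np.pi,60);p=ctr+off*ey+r*(np.cos(t)[:,None]*ex+np.sin(t)[:,None]*ez)
    return cv2.projectPoints(p,cv2.Rodrigues(T[:3,:3])[0],T[:3,3],np.array(c["camera_matrix"]),np.array(c["dist_coeffs"]))[0][:,0]
H=np.array([553.1,60.6,96]);tcp=np.array([499.33,68.8,158.65])
F=tcp+55*ex;F[2]=158.65-15.5
u0,v0=288,174;k=14
im=cv2.resize(c["color"][v0:v0+34,u0:u0+34,::-1],None,fx=k,fy=k,interpolation=cv2.INTER_CUBIC)
for p,col in ((circ(H,28.5),(0,0,255)),(circ(H,-15.5),(0,128,255)),(circ(F,13),(255,0,0)),(circ(F,-13),(255,128,0))):
    cv2.polylines(im,[np.round(((p-[u0,v0])+.5)*k).astype(np.int32)],True,col,1)
cv2.imwrite("pics/d3.png",im)
E
```

```text
(no output)
```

View pics/d3.png

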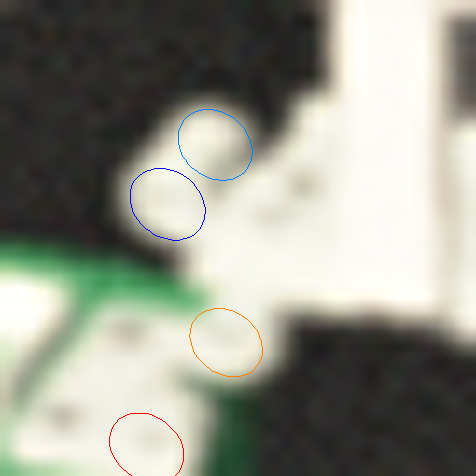

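```bash
python3 - <<'E'
from h import *
c=pickle.load(open("d.pkl","rb"))["side"];a=pickle.load(open("a.pkl","rb"))["side"];T=np.linalg.inv(np.array(c["cam_to_world"]))
y=np.radians(-9.3);ex=np.array([np.cos(y),np.sin(y),0]);ey=np.array([-np.sin(y),np.cos(y),0]);ez=np.array([0,0,1.])
def circ(ctr,off,r=8):
    t=np.linspace(0,2*np.pi,60);p=ctr+off*ey+r*(np.cos(t)[:,None]*ex+np.sin(t)[:,None]*ez)
    return cv2.projectPoints(p,cv2.Rodrigues(T[:3,:3])[0],T[:3,3],np.array(c["camera_matrix"]),np.array(c["dist_coeffs"]))[0][:,0]
H=np.array([553.1,60.6,96]);u0,v0=284,184;k=14
out=[]
for cc in (a,):
    im=cv2.resize(cc["color"][v0:v0+38,u0:u0+38,::-1],None,fx=k,fy=k,interpolation=cv2.INTER_CUBIC)
    for o in (28.5,15.5,-15.5,-28.5):
        cv2.polylines(im,[np.round(((circ(H,o)-[u0,v0])+.5)*k).astype(np.int32)],True,(0,0,255),1)
    cv2.imwrite("pics/a3.png",im)
E
```

```text
(no output)
```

View pics/a3.png

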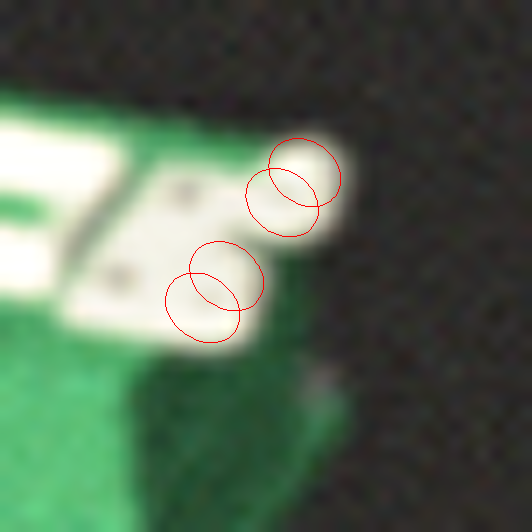

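The overlay on the fixed knuckles (the red circles) fits the imaged barrels to within about half a pixel all round. Next I'll put numbers on the edge offsets for the fixed and flap knuckles.

```bash
python3 - <<'E'
from h import *
from scipy.ndimage import map_coordinates
c=pickle.load(open("d.pkl","rb"))["side"];a=pickle.load(open("a.pkl","rb"))["side"];T=np.linalg.inv(np.array(c["cam_to_world"]))
y=np.radians(-9.3);ex=np.array([np.cos(y),np.sin(y),0]);ey=np.array([-np.sin(y),np.cos(y),0]);ez=np.array([0,0,1.])
pj=lambda p:cv2.projectPoints(np.atleast_2d(p),cv2.Rodrigues(T[:3,:3])[0],T[:3,3],np.array(c["camera_matrix"]),np.array(c["dist_coeffs"]))[0][:,0]
t=np.linspace(0,2*np.pi,180)
H=np.array([553.1,60.6,96]);F=np.array([499.33,68.8,143.15])+55*ex
def edge(cc,C,off,d):
    d=np.array(d)/np.hypot(*d);ctr=pj(C+off*ey)[0]
    pred=((pj(C+off*ey+8*(np.cos(t)[:,None]*ex+np.sin(t)[:,None]*ez))-ctr)@d).max()
    s=np.arange(0,7,.05);g=cc["color"].min(2).astype(float)
    v=map_coordinates(g,[ctr[1]+s*d[1],ctr[0]+s*d[0]],order=1)
    hi=v[:20].max();th=(hi+v[s>pred][:80].min())/2;i=np.argmax(v<th);return round(s[i]-pred,2),round(hi),round(v[s>pred][:80].min())
print("px/10mm x,z:",pj(F+10*ex)[0]-pj(F)[0],pj(F+10*ez)[0]-pj(F)[0])
n=(.79,.62);m=(-.79,-.62)
for o in (-26,-22,-18): print("fix n -y",o,edge(a,H,o,n))
for o in (18,22,26): print("fix n +y",o,edge(a,H,o,n))
print("fix far up",edge(a,H,-28.5,(0,-1)),edge(a,H,-28.5,(.62,-.79)))
for o in (-10,-5,0,5,10): print("flap m",o,edge(c,F,o,m))
print("flap far up",edge(c,F,-13,(0,-1)),edge(c,F,-13,(.62,-.79)),"near left",edge(c,F,13,(-1,0)))
E
```

```text
px/10mm x,z: [-3.31711677 -0.56202648] [-0.08366301 -3.14274528]
fix n -y -26 (np.float64(0.39), 236, 41)
fix n -y -22 (np.float64(0.78), 226, 36)
fix n -y -18 (np.float64(0.78), 221, 38)
fix n +y 18 (np.float64(0.46), 226, 36)
fix n +y 22 (np.float64(0.85), 220, 37)
fix n +y 26 (np.float64(1.0), 226, 40)
fix far up (np.float64(-0.28), 232, 37) (np.float64(0.03), 232, 38)
flap m -10 (np.float64(0.46), 221, 37)
flap m -5 (np.float64(0.5), 228, 35)
flap m 0 (np.float64(0.44), 232, 34)
flap m 5 (np.float64(0.53), 233, 32)
flap m 10 (np.float64(0.52), 222, 36)
flap far up (np.float64(0.11), 216, 30) (np.float64(0.23), 210, 30) near left (np.float64(0.32), 217, 34)
```

Request:
jog_arm --deltas '[{"slide": [-0.0003,0,-0.0002],"dr": [0,0,0],"hand": -1},{"slide": [0,0,0],"dr": [0,0,0],"hand": -1},{"slide": [0,0,0],"dr": [0,0,0],"hand": -1},{"slide": [0,0,0],"dr": [0,0,0],"hand": -1},{"slide": [0,0,0],"dr": [0,0,0],"hand": -1}]'

```text
clock: 13.6
ee_pos: [498.6, 69.2, 111.3]
tcp_rot: [-180.0, -0.0, -9.3]
contact_force: [0.6, -0.2, -3.2]
gripper_width: 55.8
grasp_force: 30.0
```

```bash
python3 st.py && python3 -c "
from plant import manip
print(manip.job_done())"
```

```text
[ 4.9857e+02  6.9230e+01  1.1125e+02  1.8000e+02  2.7000e+02  3.5073e+02
 -3.6000e-01 -2.0000e-01 -3.0300e+00  4.0000e-02  1.0000e-02 -0.0000e+00
  1.3730e+01] [0.01 0.01 0.01]
the job is handed in; nothing more can be done
None
```

The job is handed in: the stop button was pressed to its end stop first, and the gripper now holds the flap level between the hinge knuckles, carrying its full weight with no contact force felt. The bore should line up to about 1 mm, estimated from the cameras and arm position because the arm hid the holes from a direct look.

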